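# Seat the kiln's pyrometer probe in the well that goes to full depth

## Robot

A 6-joint arm with a two-finger parallel gripper is mounted at the origin on the work surface. World frame = base frame: x ahead of the robot, y to its left, z up, the work surface at z = 0. Lengths are in m, angles in rad, forces in N, time in s.
With the tool pointing down it reaches from about 0.375 to 0.9 m from the base axis. Payload 3.1 kg.
Tool frame: the origin (TCP) lies midway between the tips of the shut fingers; the grasp point (between the pads) lies 19 mm behind it (pinch_z is the distance from the TCP to the grasp point, in m); z points along the fingers, y is the line along which they close (so a half turn about z gives the same grasp; the last joint's range is limited). The gripper opens to 85 mm and grips with 20 to 120 N. Pads are 22 mm wide; open, the fingers measure 114 mm over their backs; the gripper's body (76 mm by 85 mm) begins 54 mm behind the grasp point. The pads swing forward as they close: fully open they stand 13 mm farther back than shut.
Start: joints at [-1.524, 0.527, 1.433, -0, 1.181, -0.178], TCP at [0.139, -0.609, 0.231] pointing down, gripper open.
Joint ranges: [-3.08, 3.08], [-0.75, 2.2], [0.22, 2.44], [-1.43, 4.57], [0, 2.65], [-2.85, 2.85]. Speed limits (rad/s): [2.79, 2.79, 3.14, 3.14, 3.14, 3.14].

## Interface

Orientations are given as a unit quaternion [x, y, z, w].
In Python, from station import sense, snapshot, camera_params, sign_off, pinch_z gives the robot as it stands. The module is installed in compiled form; this text tells all that it offers.
- The arm moves only by the shell command python3 -m handwheel 'ROWS' [FORCE]. ROWS is JSON, a list that holds one entry, the list of rows, each a list of 7 numbers: the turn, a rotation vector about the tool's x, y, z in degrees, then the shift along the tool's x, y, z in m, then the opening, from 0 (shut) to 1 (fully open). A call has 1 to 20 rows; each row shifts and turns the commanded pose from where the row before left it, along the tool's axes as they then stand; what a row does not reach is not made up. A row lasts 1/8 s, in which the tool goes at most 62.5 mm and 10.7 degrees, less where a joint would pass 70% of its speed; a pose out of reach is approached as far as the arm can. A call with a gripper value outside its range is refused whole. The fingers move at their own pace and stop on an object; FORCE is the grip in N (left out, the last holds). Time passes only in rows, so rows that do not move let the fingers close. It gives the time, the measured TCP pose, the force, the opening and the grip force at its end, in the units of the state.
- sense(): the state, without advancing time (a new reading comes with each control period).
- snapshot(name): name is "scene" or "side" or "wrist"; returns the picture (420x560x3 uint8, red, green, blue); there is no depth.
- camera_params(name): a dict with "fx", "fy", "cx", "cy" (pixels), "world_to_cam" (4x4, takes a point from world to camera coordinates); the wrist camera has in their place "mount" (4x4, takes a point from camera to tool coordinates, whose origin is the TCP and whose axes are the flange's). Camera axes: x right, y down, z forward; pixel columns grow to the right and rows downward; lengths in m; the calibration is good to about 2 mm. A picture is of the moment at which its call begins: read the wrist's pose just before it. camera_params takes no time and is no camera call.
- sign_off(): hands the job in; it is judged then, once.
The state is a dict: "t": time; "q": joint angles; "qd": joint speeds; "tau": joint torques, N m; "tcp_pos": TCP position; "tool_rot": TCP orientation; "force": force on the tool from outside, world axes, zero at the start; "ft_torque": the same for the moment, N m; "finger_gap": opening from 0.0 (shut) to 1.0 (fully open); "gripper_force": force on a finger pad.
Only numpy, scipy, OpenCV 4.12 (cv2) and the standard library are available. Lean on these libraries where they do the work, as an engineer would, in place of code of your own. Each camera call takes 0.05 s, during which the arm holds its last target. There are 200 camera calls.

## Task

Take the kiln's pyrometer probe (white rod with a square head) out of the tool stand and push it, tip first, into one of the two sloping wells on the front of the test kiln until it bottoms solidly with the dark ring on its rod level with the mouth of the well, then let go of it and leave it there. Inside each well a stiff stop has to be driven down by the probe; in one of the wells, and you cannot see which, the stop is seized and the ring stays about 25 mm short of the mouth, so there draw the probe out and use the other well. Leave everything else standing where it is.

Things in the scene. Friction and masses are not known exactly. Their poses are not given: they have to be found in the camera images.
- probe: white ceramic rod 12 mm in diameter, 0.12 kg, tip tapered (6 mm across at the end, full 5 mm up), with a square black head 20 x 20 mm, 125 to 170 mm from the tip. Thin dark ring 90 mm from the tip: the depth mark. Origin at the tip's end, +z to the head, x and y square to the head's sides. Starts upright, tip down, up to 1 degree out of plumb, in a hole of the stand, square with it
- stand: wooden tool stand, fixed, 190 x 60 mm, 75 mm high, origin at the centre of its underside, z up, long side along x. Three upright holes 13 mm wide, 65 mm deep, at x = -65, 0 and +65 mm hold the probe, the brush and the modelling tool in any order
- kiln: bench-top test kiln, fixed: steel casing 260 mm wide (y), 121 mm high, from 65 to 275 mm behind the origin (+x); its foot plate reaches 45 mm in front. Origin on the table below the middle of the well mouths; +x points from the front (the wells' side) to the back, z up
- wells: pale block with the two wells, fixed on the kiln's front. Origin on its sloping face (60 x 166 mm), midway between the mouths, 125 mm above the table; +z is square to the face, out of the wells, 30 degrees from vertical towards the kiln's front; y is the kiln's y. The wells are round, 14.5 mm wide, straight along -z, mouths at y = +45 and -45 mm
- mouth0 (a point): centre of the mouth of the well at wells y = +45 mm; axes as wells. In each well, out of sight, a stop 12 mm across: the working one lies 65 to 71 mm below the mouth, holds the probe's own weight, slides down under a push of 5 to 6 N, stays where pushed and is solid at 90 mm (ring at the mouth); the seized one is solid at 65 mm. Which well has which varies
- mouth1 (a point): the same for the well at wells y = -45 mm
- end0 (a point): point 90 mm straight down the well of mouth0, where the probe's tip is when it is fully home there; axes as wells
- end1 (a point): the same for the well of mouth1
- brush: bystander: glaze brush with a round wooden handle, bristles up, 178 mm long, up to 18 mm thick, standing in the stand; origin at its foot, z along it
- needle: bystander: dark turned wooden modelling tool, 160 mm long, up to 18 mm thick, standing in the stand; origin at its foot, z along it
- jar: bystander: amber glass jar with a steel cap, 60 mm in diameter, 85 mm high; origin under its centre, z up
- bowl: bystander: small white bowl, 100 mm in diameter, 45 mm high; origin under its centre, z up
- mug: bystander: terracotta mug, 80 mm in diameter, 90 mm high; origin under its centre, z up
- pot: bystander: white plastic pot with a label, 76 mm in diameter, 110 mm high; origin under its centre, z up
- spatula: bystander: spatula 200 mm long lying on the table
Not all that is in view belongs to the job. What is shaped like the probe but purple is not meant.

How it is judged:
By the outcome, as a careful person would: the job done as asked, in the order asked, and still so for the second after the job is handed in, with the robot touching nothing.
It also fails if it takes over 54 s, if anything falls off the work surface, if the arm or the gripper's body presses on something with over 40 N, if the wrist force passes 120 N, or if a joint passes its speed limit or range.

## Working session

There is one attempt and no reset: what is moved stays moved. The work goes in short steps, Python scripts to look and compute and a shell command to move; the robot and the scene stay as the last step left them, time stands still between calls to the robot, and variables do not carry over. Pictures are saved under pics/ and viewed, at most 10 in all, crops included, and the job is handed in when it is done.

```bash
mkdir -p pics
python3 - <<'E'
from station import *
import cv2,numpy as np
s=sense();print(s['t'],s['tcp_pos'],s['tool_rot'],s['force'],pinch_z if not callable(pinch_z) else pinch_z())
for n in ("scene","side"):
    cv2.imwrite(f"pics/{n}0.png",cv2.resize(snapshot(n)[:,:,::-1],(800,600),interpolation=cv2.INTER_CUBIC))
    c=camera_params(n);print(n,c['fx'],c['fy'],c['cx'],c['cy'],np.round(c['world_to_cam'],4).tolist())
c=camera_params("wrist");print({k:np.round(v,4).tolist() for k,v in c.items()})
E
```

```text
0.0 [ 0.13931382 -0.60855397  0.23032882] [ 9.93687981e-01  1.12174108e-01  7.11055450e-05 -1.07721779e-03] [ 0.45822187 -0.02759731  0.47406809] 0.0187
scene 413.8731062837337 413.8731062837337 278.4618157990882 204.52003555814338 [[0.7628, 0.6466, -0.009, -0.3643], [0.4659, -0.5592, -0.6858, -0.162], [-0.4485, 0.5189, -0.7278, 1.4355], [0.0, 0.0, 0.0, 1.0]]
side 508.33540223854845 508.33540223854845 280.4373572658581 215.56254117938977 [[-0.995, -0.0994, -0.0122, 0.4693], [-0.0532, 0.6282, -0.7762, 0.1212], [0.0848, -0.7716, -0.6304, 1.2806], [0.0, 0.0, 0.0, 1.0]]
{'fx': 309.6243, 'fy': 309.6243, 'cx': 279.1086, 'cy': 211.6759, 'mount': [[-0.0009, -0.9475, -0.3197, 0.0832], [1.0, -0.001, 0.0003, 0.0003], [-0.0006, -0.3197, 0.9475, -0.1439], [0.0, 0.0, 0.0, 1.0]]}
```

View pics/scene0.png

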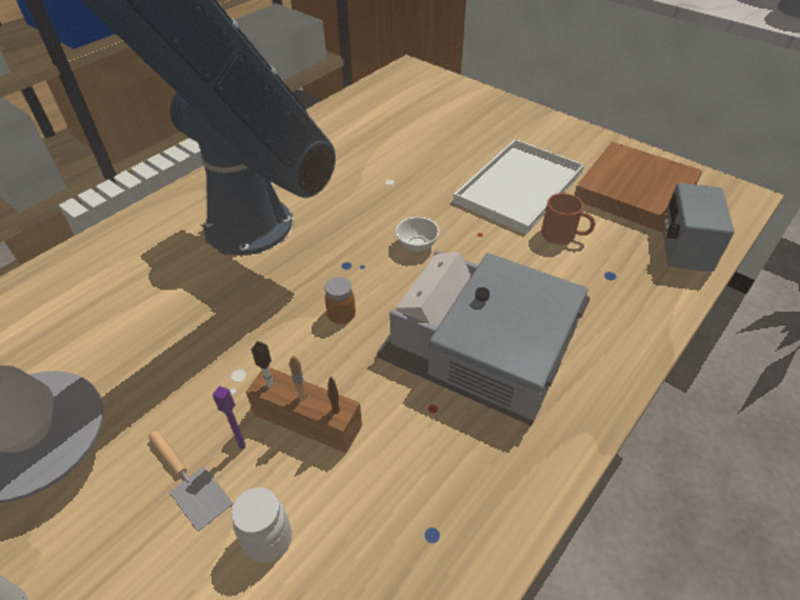

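View pics/side0.png

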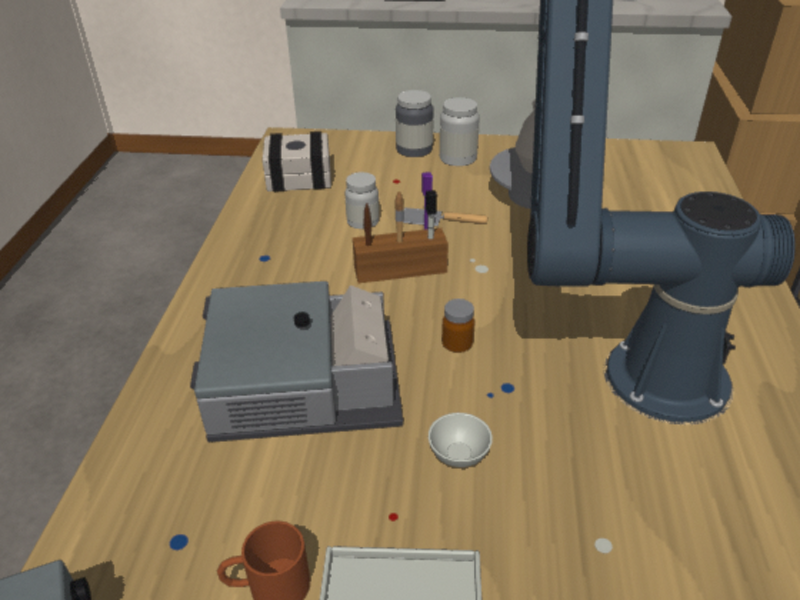

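The scene view shows the black-headed white rod in the stand's left hole at (262,355). The brush is at (297,370), the modelling tool at (334,392), and the purple decoy stands at (225,397), outside the stand. By its description the probe is the one at (262,355). In the side view it is at (431,205), with the well mouths near (366,304) and (372,338). I'll take one close crop of all of these.

Run:
```python
from station import *
import cv2,numpy as np
S=snapshot("scene")[:,:,::-1];D=snapshot("side")[:,:,::-1]
def c(im,x,y):return cv2.resize(im[y:y+75,x:x+100],(400,300),interpolation=cv2.INTER_CUBIC)
cv2.imwrite("pics/crop.png",np.vstack([np.hstack([c(S,160,235),c(S,262,165)]),np.hstack([c(D,240,125),c(D,200,195)])]))
```

```text
(no output)
```

View pics/crop.png

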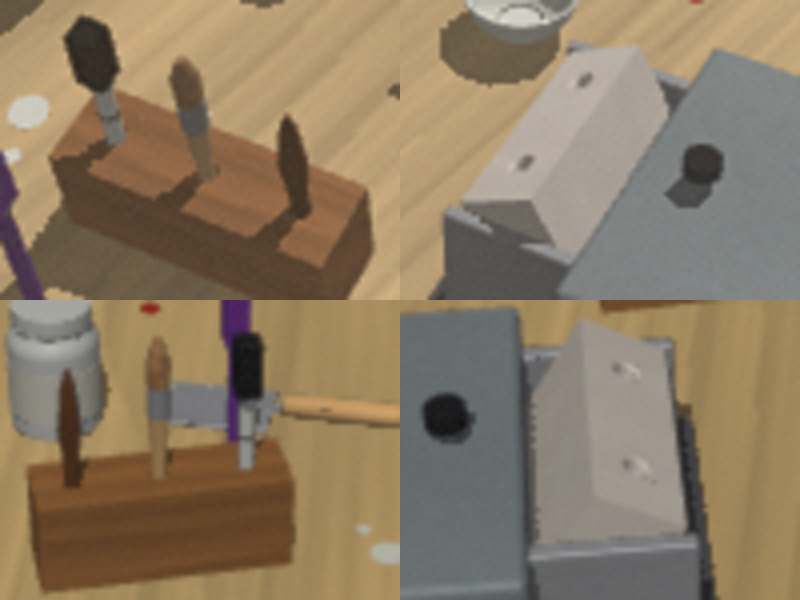

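The crop confirms the probe: black square head, white rod and dark ring, in the end hole of the stand. Both well mouths show clearly in both views, so I'll triangulate.

```bash
cat > h.py <<'E'
from station import *
import numpy as np, cv2
from scipy.spatial.transform import Rotation as R
def P(n):
    c=camera_params(n);K=np.array([[c['fx'],0,c['cx']],[0,c['fy'],c['cy']],[0,0,1]])
    if 'world_to_cam' in c: W=np.array(c['world_to_cam'])
    else:
        s=sense();T=np.eye(4);T[:3,:3]=R.from_quat(s['tool_rot']).as_matrix();T[:3,3]=s['tcp_pos']
        W=np.linalg.inv(T@np.array(c['mount']))
    return K@W[:3]
def tri(a,b,na="scene",nb="side"):
    X=cv2.triangulatePoints(P(na),P(nb),np.array(a,float).reshape(2,1),np.array(b,float).reshape(2,1))[:,0];return X[:3]/X[3]
def onplane(uv,z,n):
    p=P(n);A=p[:,:3];C=-np.linalg.solve(A,p[:,3]);d=np.linalg.solve(A,[*uv,1]);return C+d*(z-C[2])/d[2]
def proj(X,n):
    x=P(n)@np.array([*X,1]);return x[:2]/x[2]
E
python3 - <<'E'
from h import *
np.set_printoptions(precision=4,suppress=True)
f=lambda u,v,x,y:(x+(u-1.5)/4,y+(v-1.5)/4)
sc=dict(head=f(92,53,160,235),hole=f(117,140,160,235),brush=f(207,177,160,235),needle=f(301,213,160,235),mA=f(180,80,262,165),mB=f(125,162,262,165))
sd=dict(head=f(247,66,240,125),hole=f(246,165,240,125),brush=f(159,175,240,125),needle=f(71,184,240,125),mA=f(235,166,200,195),mB=f(226,70,200,195))
for k in sc: print(k,tri(sc[k],sd[k]),end=' ');z=.125 if k[0]=='m' else .1525 if k=='head' else .075;print(onplane(sc[k],z,'scene')[:2],onplane(sd[k],z,'side')[:2])
E
```

```text
head [ 0.4393 -0.2989  0.1576] [ 0.4351 -0.2969] [ 0.4401 -0.3072]
hole [ 0.4398 -0.3004  0.0719] [ 0.4428 -0.3013] [ 0.439  -0.2963]
brush [ 0.5026 -0.2829  0.0714] [ 0.5054 -0.2841] [ 0.5016 -0.2779]
needle [ 0.5652 -0.2645  0.0724] [ 0.567  -0.2654] [ 0.5644 -0.261 ]
mA [0.5131 0.0823 0.1261] [0.512  0.0831] [0.5136 0.0812]
mB [ 0.5314 -0.0042  0.1267] [ 0.5319 -0.0027] [ 0.531  -0.0069]
```

```bash
R='[0,0,0,0.0402,-0.0261,0.001,0.6]'; python3 -m handwheel '[[[0,0,0,0.0402,-0.0261,-0.002,0.6],[0,0,0,0.0402,-0.0261,-0.002,0.6],[0,0,0,0.0402,-0.0261,-0.002,0.6],[0,0,0,0.0402,-0.0261,0,0.6],[0,0,0,0.0402,-0.0261,0,0.6],[0,0,0,0.0402,-0.0261,0,0.6],[0,0,0,0.0402,-0.0261,0,0.6],[0,0,0,0.0402,-0.0261,0,0.6],[0,0,0,0.0402,-0.0261,0,0.6],[0,0,-3.2,0,0,0,0.6],[0,0,0,0,0,0,0.6]]]' 40
python3 - <<'E'
from h import *
np.set_printoptions(precision=4,suppress=True)
s=sense();print(s['t'],s['tcp_pos'],R.from_quat(s['tool_rot']).as_matrix(),s['finger_gap'])
p=P("wrist");im=snapshot("wrist")[:,:,::-1]
cv2.imwrite("pics/w1.png",cv2.resize(im,(800,600),interpolation=cv2.INTER_CUBIC))
print(proj((.4393,-.2989,.18),"wrist")/.7,proj((.44,-.30,.075),"wrist")/.7)
print("purple",tri((225*.7,397*.7),(427*.7,183*.7)),onplane((240*.7,447*.7),0,"scene"))
E
```

```text
t: 1.58
tcp_pos: [0.44, -0.299, 0.2372]
tool_rot: [0.99, 0.14, -0.0, -0.0]
force: [-0.1, -0.1, -0.5]
finger_gap: 0.602
gripper_force: 0.0
1.575 [ 0.44   -0.299   0.2372] [[ 0.9606  0.2778 -0.0002]
 [ 0.2778 -0.9606  0.0001]
 [-0.0002 -0.0002 -1.    ]] 0.6021852572577749
[396.6355 332.3804] [398.9614 275.5524]
purple [ 0.4532 -0.3871  0.1492] [ 0.4522 -0.3944  0.    ]
```

View pics/w1.png

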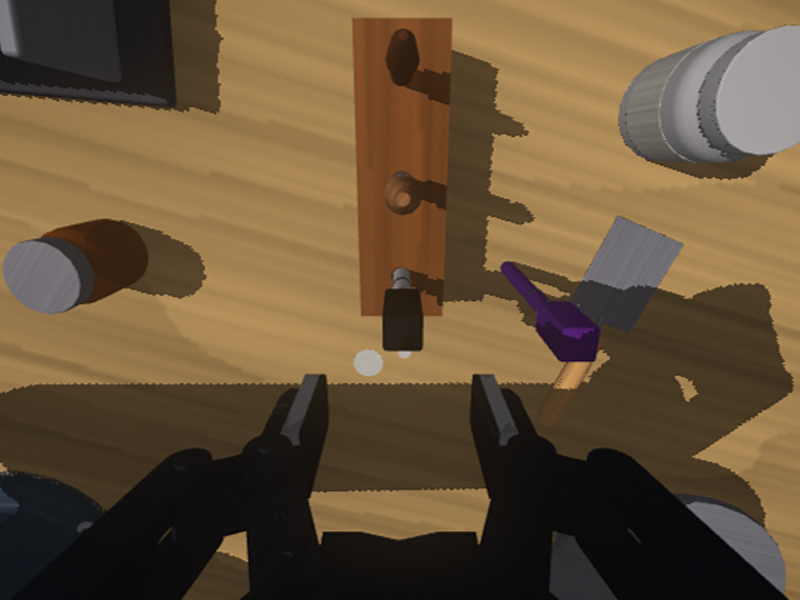

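The wrist view shows the head's top face near (403,330), between the fingers in column but about 2 mm towards tool +y. The purple decoy at (565,325) is well outside the finger span. I'll descend and grip.

```bash
python3 -m handwheel '[[[0,0,0,0,0.002,0.03,0.5],[0,0,0,0,0,0.035,0.5],[0,0,0,0,0,0.03,0.5],[0,0,0,0,0,0.006,0.5],[0,0,0,0,0,0,0],[0,0,0,0,0,0,0],[0,0,0,0,0,0,0],[0,0,0,0,0,0,0],[0,0,0,0,0,0,0]]]' 60
```

```text
t: 2.75
tcp_pos: [0.4405, -0.3017, 0.137]
tool_rot: [0.99, 0.14, 0.0, 0.0]
force: [-0.3, 1.0, 3.4]
finger_gap: 0.231
gripper_force: 59.7
```

```bash
python3 -m handwheel '[[[0,0,0,0,0,-0.03,0],[0,0,0,0,0,-0.04,0],[0,0,0,0,0,-0.05,0],[0,0,0,0,0,-0.05,0],[0,0,0,0.0144,-0.0444,0,0],[0,0,0,0.0144,-0.0444,0,0],[0,0,0,0.0144,-0.0444,0,0],[0,0,0,0.0144,-0.0444,0,0],[0,0,0,0.0144,-0.0444,0,0],[0,0,0,0.0144,-0.0444,0,0],[0,0,4.2,0,0,0,0],[0,10,0,0,0,0,0],[0,10,0,0,0,0,0],[0,10,0,0,0,0,0],[0,0,0,0,0,0,0],[0,0,0,0,0,0,0]]]'
cat > look.py <<'E'
from h import *
import sys
np.set_printoptions(precision=4,suppress=True)
s=sense();M=R.from_quat(s['tool_rot']).as_matrix();t=np.array(s['tcp_pos'])
print(s['t'],t,'toolz',M[:,2],'tooly',M[:,1],'gap',s['finger_gap'],'F',np.array(s['force']))
tip=t+M@[0,0,.127];print('tip est',tip,proj(tip,'scene'),proj(tip,'side'))
n=sys.argv[1]
def c(nm):
    u,v=map(int,proj(t+M@[0,0,.10],nm));x,y=max(0,min(460,u-50)),max(0,min(270,v-75));print(nm,x,y)
    return cv2.resize(snapshot(nm)[y:y+150,x:x+100,::-1],(400,600),interpolation=cv2.INTER_CUBIC)
cv2.imwrite(f"pics/{n}.png",np.hstack([c("scene"),c("side")]))
E
python3 look.py a1
```

```text
t: 4.75
tcp_pos: [0.4507, -0.0216, 0.3069]
tool_rot: [0.963, 0.101, 0.25, -0.027]
force: [0.7, -0.5, -0.8]
finger_gap: 0.225
gripper_force: 59.7
4.75 [ 0.4507 -0.0216  0.3069] toolz [ 0.476   0.1026 -0.8734] tooly [ 0.2081 -0.9781 -0.0015] gap 0.22532933238868688 F [ 0.7488 -0.4991 -0.8482]
tip est [ 0.5112 -0.0086  0.196 ] [285.6079 183.6246] [263.2161 188.7908]
scene 231 100
side 218 105
```

View pics/a1.png

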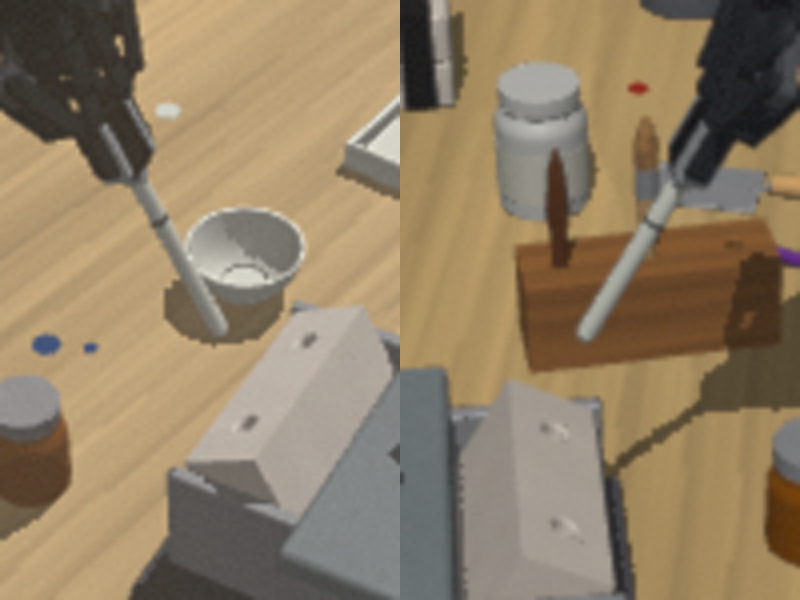

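The probe is held along the tool axis. Tip at scene crop (218,330) and side crop (587,335); both mouths visible. Something purple shows at the right edge of the side crop at (795,255), so I'll check the decoy.

Run:
```python
from h import *
S=snapshot("scene")[:,:,::-1];D=snapshot("side")[:,:,::-1]
cv2.imwrite("pics/dec.png",np.hstack([cv2.resize(S[230:380,110:243],(400,450),interpolation=cv2.INTER_CUBIC),cv2.resize(D[100:250,240:373],(400,450),interpolation=cv2.INTER_CUBIC)]))
np.set_printoptions(precision=4,suppress=True)
f=lambda u,v,x,y:(x+(u-1.5)/4,y+(v-1.5)/4)
tip=tri(f(220,327,231,100),f(586-400,332,218,105));ring=tri(f(160,221,231,100),f(653-400,225,218,105))
hb=tri(f(139,177,231,100),f(680-400,180,218,105))
d=tip-ring;print(tip,ring,hb,np.linalg.norm(d),d/np.linalg.norm(d))
print('mB',tri(f(249,423,231,100),f(553-400,430,218,105)),'mA',tri(f(309,341,231,100),f(564-400,526,218,105)))
```

```text
[ 0.5088 -0.0063  0.2011] [ 0.4687 -0.0151  0.2726] [ 0.4538 -0.0177  0.3014] 0.08250133422844713 [ 0.4867  0.1075 -0.8669]
mB [ 0.532  -0.0047  0.1264] mA [0.5139 0.0833 0.1261]
```

View pics/dec.png

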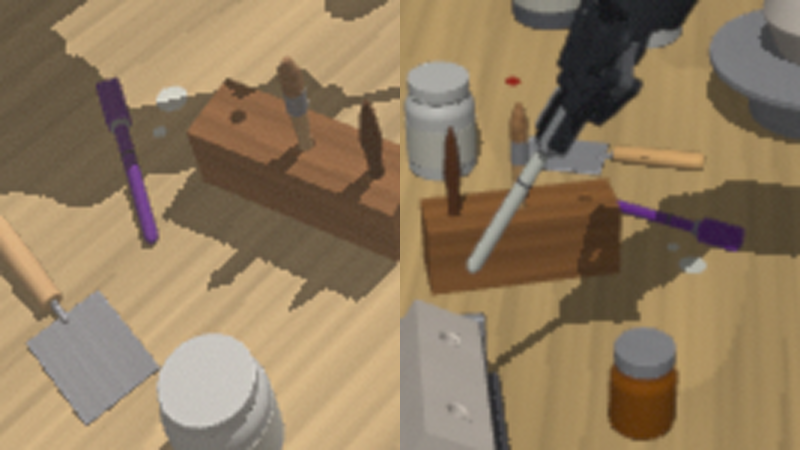

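The decoy, which stood free on its tapered tip, has toppled and lies at (125,165) of the left view. My fingers passed about 30 mm clear of it. Everything else still stands. I'll check with the first wrist view whether it was already tipping, and line up with mouth1.

```bash
python3 -m handwheel '[[[0,0.7,0,-0.0185,0.0026,0,0],[0,0,0,0,0,0.025,0],[0,0,0,0,0,0.023,0],[0,0,0,0,0,0,0],[0,0,0,0,0,0,0]]]'
python3 look.py a2
python3 - <<'E'
from h import *
c=camera_params("wrist");T=np.eye(4);T[:3,:3]=[[.9606,.2778,0],[.2778,-.9606,0],[0,0,-1]];T[:3,3]=[.44,-.299,.2372]
W=np.linalg.inv(T@np.array(c['mount']))
for X in [(.452,-.394,0),(.453,-.387,.149)]:
    x=(W@[*X,1]);print((309.6*x[0]/x[2]+279)/.7,(309.6*x[1]/x[2]+211.7)/.7)
E
```

```text
t: 5.58
tcp_pos: [0.4581, -0.0214, 0.2559]
tool_rot: [0.961, 0.102, 0.256, -0.029]
force: [0.2, 0.3, -1.5]
finger_gap: 0.225
gripper_force: 59.6
5.575 [ 0.4581 -0.0214  0.2559] toolz [ 0.4863  0.1068 -0.8672] tooly [ 0.2097 -0.9778 -0.0028] gap 0.22455482171747612 F [ 0.1593  0.3257 -1.5268]
tip est [ 0.5199 -0.0079  0.1457] [288.2505 198.715 ] [260.3291 205.4875]
scene 233 115
side 215 122
504.5517007546269 270.59873923704043
553.6083791894961 331.8708343839262
```

View pics/a2.png

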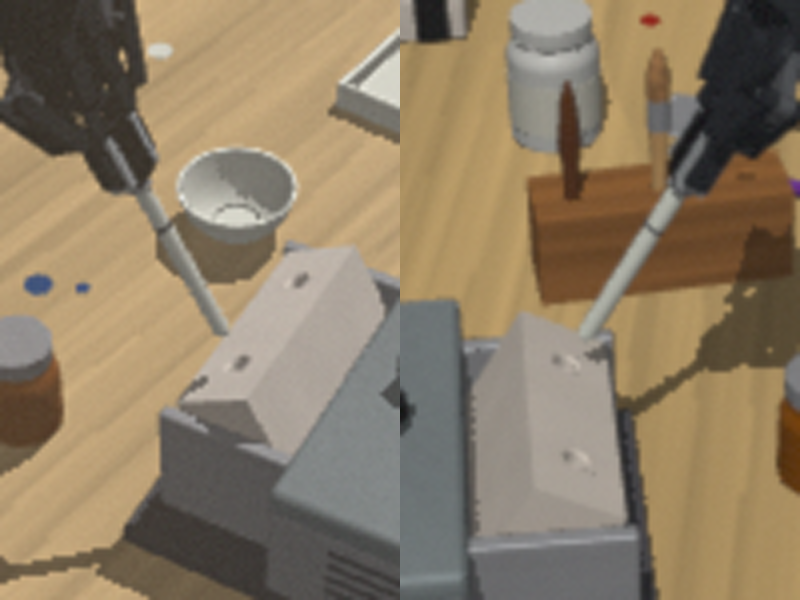

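The scene view shows the probe axis pointing at the mouth (239,363). In the side view it passes a few pixels right of the mouth at (568,362). The wrist camera sees tip and mouth much closer, so I'll use it.

Run:
```python
from h import *
s=sense();M=R.from_quat(s['tool_rot']).as_matrix();t=np.array(s['tcp_pos'])
im=snapshot("wrist")[:,:,::-1]
cv2.imwrite("pics/w2.png",cv2.resize(im[150:270,200:360],(800,600),interpolation=cv2.INTER_CUBIC))
for z in (.037,.127,.147):print(z,(proj(t+M@[0,0,z],'wrist')-[200,150])*5)
print('mB',(proj((.5318,-.0045,.1265),'wrist')-[200,150])*5)
```

```text
0.037 [391.89708221 478.1751883 ]
0.127 [392.43035412 269.72141563]
0.147 [392.50796018 239.38553002]
mB [387.10126852 230.40374187]
```

View pics/w2.png

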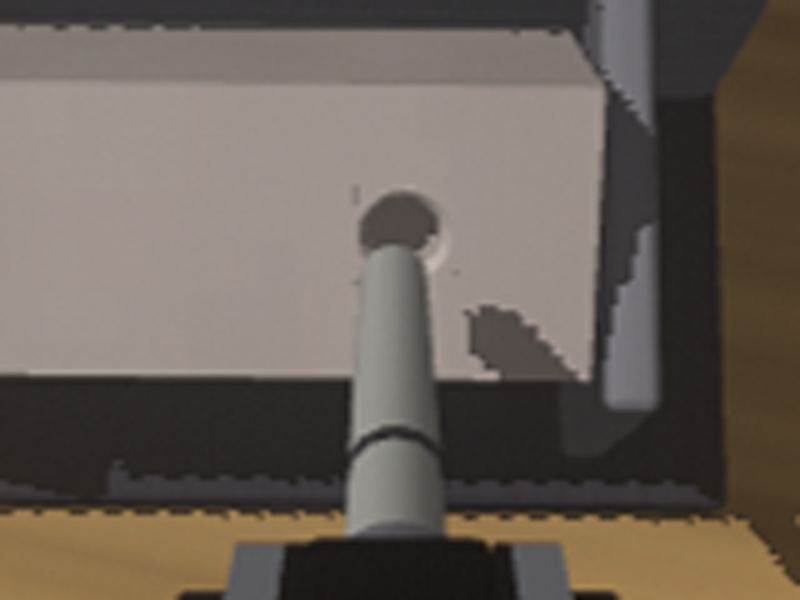

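The wrist crop shows the tip end at about (394,258) and the mouth centred at about (404,229). The tool axis meets the face at about (393,238), so I'll shift x +2 mm and y +1.8 mm and enter.

```bash
python3 -m handwheel '[[[0,0,0,0.002,0.0018,0,0],[0,0,0,0,0,0.012,0],[0,0,0,0,0,0.007,0],[0,0,0,0,0,0.007,0],[0,0,0,0,0,0.007,0],[0,0,0,0,0,0,0]]]'
```

```text
t: 6.48
tcp_pos: [0.4757, -0.0192, 0.227]
tool_rot: [0.961, 0.101, 0.255, -0.029]
force: [-0.7, -0.9, -3.6]
finger_gap: 0.229
gripper_force: 59.8
```

```bash
python3 -m handwheel '[[[0,0,0,0,0,0.01,0],[0,0,0,0,0,0.01,0],[0,0,0,0,0,0.01,0],[0,0,0,0,0,0,0]]]'
python3 - <<'E'
from h import *
s=sense();M=R.from_quat(s['tool_rot']).as_matrix();print(M.T@s['force'],M.T@s['ft_torque'],M.T@(np.array(s['tcp_pos'])-[.4757,-.0192,.227]))
E
```

```text
t: 6.98
tcp_pos: [0.4903, -0.0162, 0.2013]
tool_rot: [0.961, 0.101, 0.255, -0.029]
force: [-0.1, -0.6, -3.4]
finger_gap: 0.23
gripper_force: 59.7
[-1.90525017  0.56220356  2.79267584] [-0.28911029 -0.79311648  0.01213601] [0.00011531 0.00019513 0.02972875]
```

```bash
python3 -m handwheel '[[[0,0,0,0,0,0.008,0],[0,0,0,0,0,0.008,0],[0,0,0,0,0,0.004,0],[0,0,0,0,0,0,0]]]'; python3 -m handwheel '[[[0,0,0,0,0,0.004,0],[0,0,0,0,0,0.004,0],[0,0,0,0,0,0,0]]]';  python3 - <<'E'
from h import *
s=sense();M=R.from_quat(s['tool_rot']).as_matrix();print(M.T@s['force'],M.T@s['ft_torque'],M.T@(np.array(s['tcp_pos'])-[.4757,-.0192,.227]))
E
```

```text
t: 7.48
tcp_pos: [0.4999, -0.0142, 0.1843]
tool_rot: [0.961, 0.101, 0.256, -0.028]
force: [-1.6, -1.4, -3.7]
finger_gap: 0.224
gripper_force: 59.8
t: 7.85
tcp_pos: [0.504, -0.0133, 0.1771]
tool_rot: [0.961, 0.101, 0.256, -0.029]
force: [-1.1, -1.0, -5.5]
finger_gap: 0.225
gripper_force: 59.8
[-3.85911925  0.75240447  4.06868733] [-0.42408334 -1.24193876 -0.00138151] [0.00028706 0.00024964 0.05766013]
```

```bash
cat > f.py <<'E'
from h import *
s=sense();M=R.from_quat(s['tool_rot']).as_matrix();print((M.T@s['force']).round(1),(M.T@(np.array(s['tcp_pos'])-[.4757,-.0192,.227])).round(4))
E
python3 -m handwheel '[[[0,0,0,-0.0005,0,0.003,0],[0,0,0,0,0,0.003,0],[0,0,0,0,0,0,0]]]';python3 f.py;python3 -m handwheel '[[[0,0,0,0,0,0.003,0],[0,0,0,0,0,0,0]]]';python3 f.py
```

```text
t: 8.22
tcp_pos: [0.5066, -0.0127, 0.1722]
tool_rot: [0.961, 0.101, 0.256, -0.028]
force: [-3.4, -1.5, -1.1]
finger_gap: 0.227
gripper_force: 60.5
[-3.7  0.7 -0.8] [0.0001 0.0002 0.0633]
t: 8.48
tcp_pos: [0.508, -0.0124, 0.1696]
tool_rot: [0.961, 0.101, 0.256, -0.028]
force: [-4.2, -1.9, -0.9]
finger_gap: 0.226
gripper_force: 60.5
[-4.3  0.9 -1.4] [0.0001 0.0003 0.0662]
```

The push reads about 5 N and the stop is sliding, so this well is likely the working one. I'll carry on to solid bottom.

```bash
for i in 1; do python3 -m handwheel '[[[0,0,0,-0.0005,0,0.004,0],[0,0,0,0,0,0.004,0],[0,0,0,0,0,0,0]]]' >/dev/null;python3 f.py; done; python3 -m handwheel '[[[0,0,0,0,0,0.003,0],[0,0,0,0,0,0,0]]]' >/dev/null;python3 f.py
```

```text
[-1.8  0.6  0.3] [-0.0001  0.0004  0.0744]
[-1.8  1.1 -1.6] [-0.0002  0.0004  0.0774]
```

```bash
python3 -m handwheel '[[[0,0,0,0,0,0.003,0],[0,0,0,0,0,0,0]]]' >/dev/null;python3 f.py; python3 -m handwheel '[[[0,0,0,0,0,0.002,0],[0,0,0,0,0,0,0]]]' >/dev/null;python3 f.py
```

```text
[ -0.8   0.8 -11.3] [-0.0003  0.0003  0.08  ]
[ -3.    1.5 -26.3] [-0.0004  0.0001  0.0807]
```

The probe has bottomed solidly, at about 26 N. I'll check the ring before letting go.

Run:
```python
from h import *
im=snapshot("wrist")[:,:,::-1];a=cv2.resize(im[190:340,220:340],(400,500),interpolation=cv2.INTER_CUBIC)
u,v=map(int,proj((.5318,-.0045,.1265),'side'));d=snapshot("side")[v-50:v+25,u-30:u+30,::-1]
cv2.imwrite("pics/w3.png",np.hstack([a,cv2.resize(d,(400,500),interpolation=cv2.INTER_CUBIC)]))
```

```text
(no output)
```

View pics/w3.png

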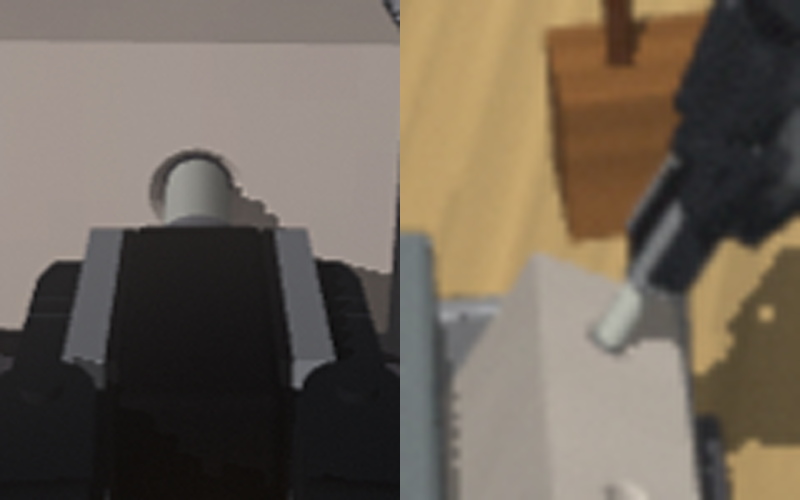

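The dark ring lies at the rim of the mouth, (200,155) in the wrist crop and (605,345) in the side crop. I'll ease off, open and back away.

```bash
python3 -m handwheel '[[[0,0,0,0,0,-0.0015,0],[0,0,0,0,0,0,0.55],[0,0,0,0,0,0,0.55],[0,0,0,0,0,0,0.55],[0,0,0,0,0,0,0.55],[0,0,0,0,0,-0.02,0.55],[0,0,0,0,0,-0.04,0.55],[0,0,0,0,0,-0.05,0.55],[0,0,0,0,0,-0.04,0.55],[0,0,0,0,0,0,0.55],[0,0,0,0,0,0,0.55]]]'
python3 - <<'E'
from h import *
im=snapshot("wrist")[:,:,::-1];a=cv2.resize(im[100:280,200:360],(400,450),interpolation=cv2.INTER_CUBIC)
b=snapshot("scene")[:,:,::-1]
cv2.imwrite("pics/w4.png",np.hstack([a,cv2.resize(b[140:320,150:310],(400,450),interpolation=cv2.INTER_CUBIC)]))
E
```

```text
t: 11.08
tcp_pos: [0.4416, -0.0267, 0.2863]
tool_rot: [0.961, 0.101, 0.256, -0.029]
force: [0.3, 0.0, -0.3]
finger_gap: 0.551
gripper_force: 0.0
```

View pics/w4.png

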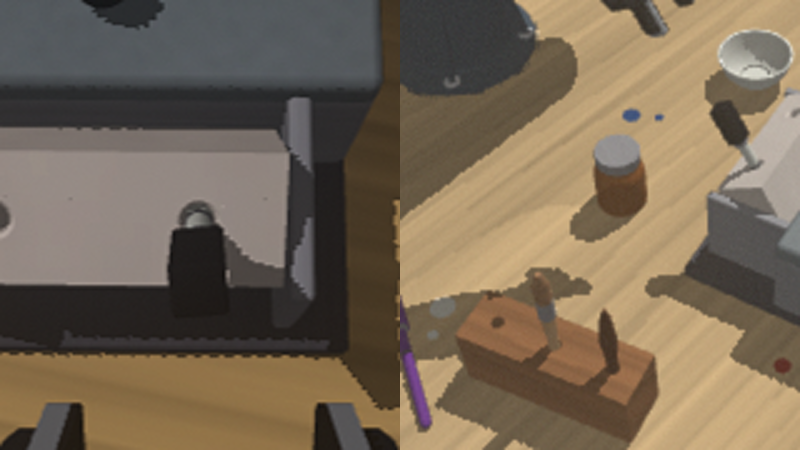

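The probe stands home in mouth1, with its ring at the rim near (198,212), and the gripper is clear. The brush, modelling tool, jar and bowl are where they were.

```bash
python3 -c "from station import *;print(sign_off())"
```

```text
the job is handed in; nothing more can be done
None
```

The probe is bottomed solidly in the well at mouth1 with its ring at the mouth, and it is released and handed in; however, the purple look-alike toppled between 1.6 and 4.8 s, around my grasp and lift — I don't know whether the gripper touched it, and I left it lying.

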